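Stand the fallen pepper grinder up again

TASK

The pepper grinder has been knocked over and lies on its side on the worktop. Stand it upright on its glass foot again, steel head up, close to where it lies (within about a hand's length), and let go of it. Leave the salt grinder, the shaker and the mug standing where they are.

Things in the scene. Friction and masses are not known exactly. Their poses are not given: they have to be found in the camera images.
- pepper_grinder: Pepper grinder lying on its side: round, 136 mm long, 54 mm across all along, 190 g. Glass foot with dark pepper (0-74 mm), black collar, steel head (83-136 mm, does not turn). Origin: centre of the foot's underside; z axis runs foot to head: level at the start, 27 mm above the worktop (z = 0), head pointing right (-y) within 20 degrees; upright when z points up. Rolls if nudged.
- salt_grinder: The salt grinder, twin of the pepper grinder in shape and size (54 mm across, 136 mm tall) but with white salt in its foot; it stands upright farther back. Origin at the centre of its underside, z axis up. Not to be disturbed.
- shaker: A small shaker with domed steel top and glass foot, 44 mm across, 90 mm tall, standing farther back. Origin at the centre of its underside, z axis up. Not to be disturbed.
- mug: A white mug, green inside, 86 mm across, 122 mm with its handle, 96 mm tall, standing farther back. Origin at the centre of its underside, z axis up. Not to be disturbed.
Not all that is in view belongs to the job. What is shaped like the pepper_grinder but blue or turquoise is not meant.

How it is judged (in metres and radians):
At the end, for the whole second after the job is handed in: The pepper grinder stands upright on its foot on the worktop (axis within 10 degrees of vertical, head up, underside within about 10 mm of the worktop's height), at rest, the centre of its foot no more than 250 mm from where it was at the start (angle between pepper_grinder's own z axis and vertical below 0.17 rad and height (world z) of pepper_grinder between -0.01 and 0.012 m and distance of pepper_grinder from where it was at the start of the episode below 0.25 m and linear speed of pepper_grinder below 0.02 m/s and angular speed of pepper_grinder below 0.2 rad/s); the robot touches nothing.
It fails at once if the salt grinder is moved by more than 20 mm or tipped (distance of salt_grinder from where it was at the start of the episode above 0.02 m or angle between salt_grinder's own z axis and vertical above 0.2 rad).
It fails at once if the shaker is moved by more than 20 mm or tipped (distance of shaker from where it was at the start of the episode above 0.02 m or angle between shaker's own z axis and vertical above 0.2 rad).
It fails at once if the mug is moved by more than 20 mm or tipped (distance of mug from where it was at the start of the episode above 0.02 m or angle between mug's own z axis and vertical above 0.2 rad).
It also fails if it takes over 35 s, if anything falls off the work surface, if the arm or the gripper's body presses on something with over 40 N, if the wrist force passes 120 N, or if a joint passes its speed limit or range.

ROBOT

A 6-joint arm with a two-finger parallel gripper is mounted at the origin on a cart in front of the work surface, level with it; the furniture and walls round the work are solid. World frame = base frame: x ahead of the robot, y to its left, z up, the work surface at z = 0. Lengths are in mm, angles in rad, forces in N, time in s.
With the tool pointing down it reaches from about 300 to 775 mm from the base axis. Payload 14.6 kg.
Tool frame: the origin (TCP) lies midway between the tips of the shut fingers; the grasp point (between the pads) lies 19 mm behind it; z points along the fingers, y is the direction in which the jaws open and shut (so a half turn about z gives the same grasp; the last joint's range is limited). The gripper opens to 94 mm and grips with 3 to 60 N. Pads are 16 mm wide; open, the fingers measure 119 mm over their backs; the gripper's body (75 mm by 177 mm) begins 78 mm behind the grasp point.
Start: joints at [1.118, 0.3, 1.521, -0, 1.321, -0.067], TCP at [206.962, 509.564, 166.646] pointing down, gripper open.
Joint ranges: [-3.03, 3.03], [-0.79, 2.21], [0.23, 2.52], [-1.04, 4.18], [0, 3.07], [-2.55, 2.55]. Speed limits (rad/s): [2.22, 2.22, 2.57, 3.14, 3.14, 3.14].

INTERFACE

Orientations are given as [roll, pitch, yaw] about the fixed x, y, z axes, in that order (R = Rz(yaw) Ry(pitch) Rx(roll)).
In Python, from cell import manip gives the robot as it stands.
- The arm moves only by the tool play_rows, never from a script. Its argument "commands" is a list of rows, each an object of numbers: "x", "y", "z": the shift along the tool's x, y, z in m; "wx", "wy", "wz": the turn, a rotation vector about the tool's x, y, z in degrees; "grip": the opening, from 0 (shut) to 1 (fully open). In form: [{"x": .., "y": .., "z": .., "wx": .., "wy": .., "wz": .., "grip": ..}, ...]. A call has 1 to 20 rows; each row shifts and turns the commanded pose from where the row before left it, along the tool's axes as they then stand; what a row does not reach is not made up. A row lasts 1/8 s, in which the tool goes at most 62.5 mm and 10.7 degrees, less where a joint would pass 70% of its speed; a pose out of reach is approached as far as the arm can. A call is refused whole if a number of a shift passes 0.0625 or a number of a turn 10.7, either way. A call with a gripper value outside its range is refused whole. The fingers move at their own pace and stop on an object; "squeeze" is the grip in N (left out, the last holds). Time passes only in rows, so rows that do not move let the fingers close. It gives the time, the measured TCP pose, the force and the opening at its end, in the units of the state.
- manip.read_state(): the state, without advancing time (a new reading comes with each control period).
- manip.camera(name): name is "side" or "top"; returns (picture, depth): 400x640x3 uint8, red, green, blue; 400x640 float32, mm along the optical axis (not along the pixel's ray), 0 where there is no reading.
- manip.camera_info(name): a dict with "intrinsics" (3x3 intrinsics, pixels), "k1" (the pictures are not rectified: a ray, as slopes to the right and down, at radius r is drawn at 1 + k1 r^2 times it, then the intrinsics apply), "camera_from_world" (4x4, takes a point from world to camera coordinates). Camera axes: x right, y up, looking along -z (the intrinsics and any distortion apply to the point x, -y, -z); pixel columns grow to the right and rows downward; lengths in mm; the calibration is good to about 2 mm. A picture is of the moment at which its call begins. camera_info takes no time and is no camera call.
- manip.sign_off(): hands the job in, once; it reports no verdict.
The state is a dict: "clock": time; "joints": joint angles; "qd": joint speeds; "effort": joint torques, N m; "eef_pos": TCP position; "eef_rot": TCP orientation; "wrist_force": force on the tool from outside, world axes, zero at the start; "moment": the same for the moment, N m; "finger_gap": finger opening in mm.
Only numpy, scipy, OpenCV 4.12 (cv2) and the standard library are available. Lean on these libraries where they do the work, as an engineer would, in place of code of your own. Each camera call takes 0.05 s, during which the arm holds its last target.

## Working session

There is one attempt and no reset: what is moved stays moved. The work goes in short steps, Python scripts to look and compute and a tool call to move; the robot and the scene stay as the last step left them, time stands still between calls to the robot, and variables do not carry over. Pictures are saved under pics/ and viewed, and the job is handed in when it is done.

Besides the shell and the picture viewer there is one more tool, called after "Call:" as name(argument=value, ...), one argument or row to a line, values as JSON. play_rows: Moves the arm, as the interface text tells. Its arguments: {"type":"object","properties":{"commands":{"type":"array"},"squeeze":{"type":"number"}},"required":["commands"]}

```bash
mkdir -p pics; ls; python3 - <<'E'
from cell import manip
import cv2,numpy as np
print(manip.read_state())
for n in("side","top"):
    p,d=manip.camera(n); cv2.imwrite(f"pics/{n}0.png",p[:,:,::-1]); np.savez(f"{n}0.npz",p=p,d=d)
    print(n,manip.camera_info(n))
E
```

```text
pics
{'clock': 0.0, 'joints': array([ 1.11842324e+00,  3.00473342e-01,  1.52157804e+00, -8.59131467e-06,
        1.32068527e+00, -6.65994494e-02]), 'qd': array([-3.40951361e-04,  8.34603872e-05,  2.38500447e-03, -1.24997188e-03,
       -1.75528196e-04,  3.61007961e-04]), 'effort': array([ 1.46335533e-03, -5.31831300e+01, -3.52735019e+01,  7.08899321e-02,
        2.44269107e-02, -1.53652604e-04]), 'eef_pos': array([206.82416868, 509.30462839, 166.08641063]), 'eef_rot': array([-3.14045065e+00, -6.78296698e-05,  2.75582111e+00]), 'wrist_force': array([-0.15034306, -0.09537055,  1.1303043 ]), 'moment': array([ 0.03703925,  0.02271815, -0.03308298]), 'finger_gap': 93.80167093196441}
side {'intrinsics': array([[432.34857617,   0.        , 317.98854615],
       [  0.        , 432.34857617, 203.83136036],
       [  0.        ,   0.        ,   1.        ]]), 'k1': -0.11416657884265467, 'camera_from_world': array([[ 8.73912262e-01, -4.85931029e-01, -1.21816944e-02,
        -5.76804023e+02],
       [ 2.37265489e-01,  4.04564438e-01,  8.83194601e-01,
        -1.42231124e+02],
       [-4.24243381e-01, -7.74724887e-01,  4.68848486e-01,
        -1.11212843e+03],
       [ 0.00000000e+00,  0.00000000e+00,  0.00000000e+00,
         1.00000000e+00]])}
top {'intrinsics': array([[427.92486955,   0.        , 319.36123514],
       [  0.        , 427.92486955, 192.4453154 ],
       [  0.        ,   0.        ,   1.        ]]), 'k1': 0.0029892027348108886, 'camera_from_world': array([[-4.84197821e-02, -9.98819135e-01, -3.98255944e-03,
        -1.13252094e+02],
       [ 9.74250802e-01, -4.81070779e-02,  2.20275019e-01,
        -6.11834542e+02],
       [-2.20206493e-01,  6.78565669e-03,  9.75429677e-01,
        -1.10368811e+03],
       [ 0.00000000e+00,  0.00000000e+00,  0.00000000e+00,
         1.00000000e+00]])}
```

View pics/side0.png

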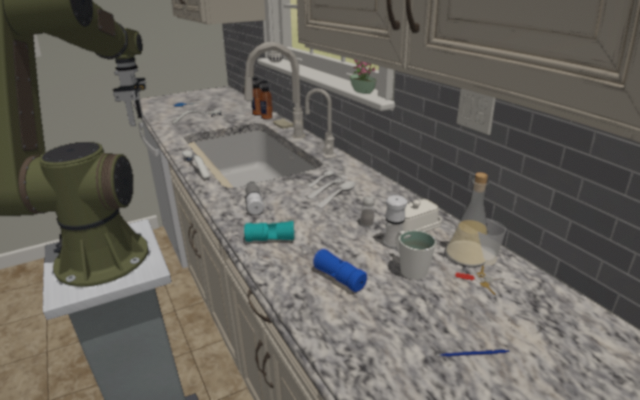

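View pics/top0.png

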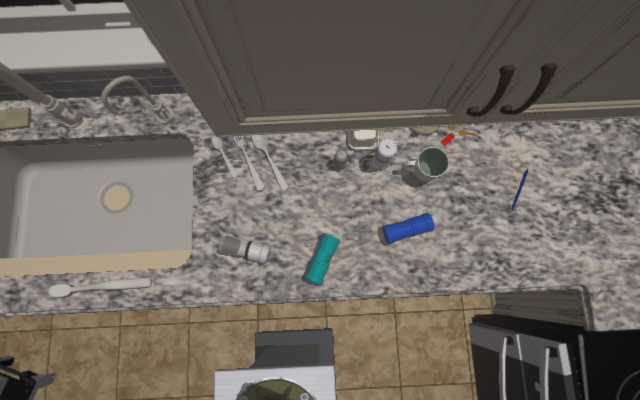

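The side view shows three lying cylinders: grey and steel at (254,197), turquoise at (270,231) and blue at (340,270). In the top view they are at (245,249), (322,259) and (408,228). The salt grinder (387,150), shaker (338,160) and mug (430,163) stand at the back. Only the grey one, dark foot on the left and steel head on the right, fits the pepper grinder. I'll confirm it with an enlarged crop and measure it.

```bash
cat > h.py <<'E'
import numpy as np,cv2
from cell import manip
def ray(n,u,v):
    I=manip.camera_info(n);K=I["intrinsics"];T=I["camera_from_world"]
    xd=np.array([(u-K[0,2])/K[0,0],(v-K[1,2])/K[1,1]]);x=xd.copy()
    for _ in range(30): x=xd/(1+I["k1"]*(x@x))
    R=T[:3,:3];return -R.T@T[:3,3], R.T@np.array([x[0],-x[1],-1.])
def onz(n,u,v,z):
    o,d=ray(n,u,v);return o+d*(z-o[2])/d[2]
def cloud(n,d,u0,u1,v0,v1):
    out=[]
    for v in range(v0,v1):
        for u in range(u0,u1):
            if d[v,u]>0:
                o,r=ray(n,u,v);out.append(np.r_[u,v,o+r*d[v,u]])
    return np.array(out)
E
python3 - <<'E'
from h import *
a=np.load("top0.npz");p,d=a["p"],a["d"]
c=p[225:275,205:285];cv2.imwrite("pics/crop.png",cv2.resize(c[:,:,::-1],None,fx=8,fy=8,interpolation=cv2.INTER_CUBIC))
C=cloud("top",d,205,285,225,275)
print(np.percentile(C[:,4],[1,10,50,90,99]))
S=C[(C[:,4]>12)&(C[:,4]<70)]
P=S[:,2:4];print(len(S),S[:,:2].min(0),S[:,:2].max(0),S[:,4].max())
r=cv2.minAreaRect(P.astype(np.float32));print(r,cv2.boxPoints(r))
top=S[S[:,4]>44];m=top[:,2:4].mean(0);w,V=np.linalg.eigh(np.cov((top[:,2:4]-m).T));ax=V[:,1]*-np.sign(V[1,1]);print(m,ax,np.degrees(np.arctan2(ax[1],ax[0])))
s=(P-m)@ax;t=(P-m)@np.array([-ax[1],ax[0]]);print(s.min(),s.max(),t.min(),t.max())
E
```

```text
Traceback (most recent call last):
  File "h.py", line 15, in cloud
    o,r=ray(n,u,v);out.append(np.r_[u,v,o+r*d[v,u]])
        ~~~^^^^^^^
  File "h.py", line 4, in ray
    I=manip.camera_info(n);K=I["intrinsics"];T=I["camera_from_world"]
ValueError: time passes only in moves, steps and waits
```

View pics/crop.png

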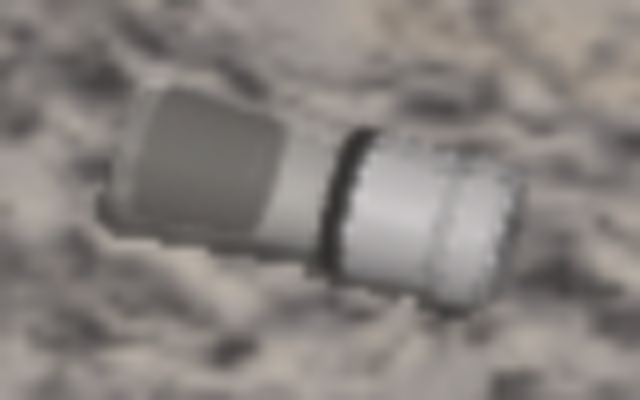

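The crop shows dark pepper in the glass foot (left, about u 218-240), a black collar at about u 248 and a steel head (u 250-269). That is the pepper grinder. The script failed because it called camera_info too often, so I'll cache it.

```bash
sed -i 's/^def ray/INFO={n:manip.camera_info(n) for n in ("top","side")}\ndef ray/; s/I=manip.camera_info(n);K/I=INFO[n];K/' h.py
cat > meas.py <<'E'
from h import *
def run(d,b):
    C=cloud("top",d,*b)
    print("z pct",np.percentile(C[:,4],[1,10,50,90,99]))
    S=C[(C[:,4]>12)&(C[:,4]<70)]
    P=S[:,2:4];print(len(S),S[:,:2].min(0),S[:,:2].max(0),S[:,4].max())
    top=S[S[:,4]>40];m=top[:,2:4].mean(0);w,V=np.linalg.eigh(np.cov((top[:,2:4]-m).T));ax=V[:,1]*-np.sign(V[1,1]);print(m,ax,np.degrees(np.arctan2(ax[1],ax[0])))
    s=(P-m)@ax;t=(P-m)@np.array([-ax[1],ax[0]]);print(np.percentile(s,[0,2,98,100]),np.percentile(t,[0,2,98,100]))
    print(np.linalg.norm(np.diff(cv2.boxPoints(cv2.minAreaRect(P.astype(np.float32))),axis=0),axis=1))
E
python3 - <<'E'
from meas import *
a=np.load("top0.npz");d=a["d"]
run(d,(205,285,225,275))
# RGB-only: foot end centre, collar, head end at axis z=27
for n,u,v in(("foot",218.5,243.5),("collar",248,250.5),("head",268.5,252.5)): print(n,onz("top",u,v,27))
for n,u0,u1,v0,v1 in(("salt",375,398,138,172),("shaker",328,350,148,172),("mug",405,450,145,185)):
    C=cloud("top",d,u0,u1,v0,v1);h=C[:,4].max();S=C[C[:,4]>h-25];print(n,h,S[:,2:4].min(0),S[:,2:4].max(0))
E
```

```text
z pct [-6.02273689 -3.3930216   0.1392603  48.43854687 54.20608196]
925 [218. 234.] [270. 263.] 58.776313582509374
[465.80096742  69.73888384] [-0.28613433 -0.95818951] -106.62666504410177
[-66.94049488 -63.98930988  66.66981791  67.45572333] [-25.93915252 -23.50156039  24.20263012  28.12144824]
[ 54.005253 134.16974   54.005253]
foot [484.08005368 142.13869207  27.        ]
collar [460.83368819  60.88581169  27.        ]
head [452.60219755   4.60809094  27.        ]
salt 139.99045271774503 [ 679.92178838 -354.13366045] [ 731.2322546 -301.1087928]
shaker 91.13455553711037 [ 689.4418046  -222.14595751] [ 721.21257616 -190.8987487 ]
mug 99.1557866032058 [ 628.55504537 -498.16795471] [ 713.33168837 -382.33871977]
```

The pepper grinder measures about 134 mm by 54 mm, centre (466, 70), with its foot near (485, 134) and its axis at -106° azimuth. All of this matches the description. The plan:

1. Grasp the head with the tool leaning 30° towards the foot.
2. Lift, turn -90° about tool y, and set it down.

First I'll fly over to it and test the final tilt in the air.

Call:
play_rows(
  commands=[
    {"z":-0.03,"grip":1},
    {"z":-0.03},
    {"x":-0.04,"y":-0.032},
    {"x":-0.04,"y":-0.032},
    {"x":-0.04,"y":-0.032},
    {"x":-0.04,"y":-0.032},
    {"x":-0.04,"y":-0.032},
    {"x":-0.04,"y":-0.032},
    {"x":-0.04,"y":-0.032},
    {"x":-0.04,"y":-0.032},
    {"x":-0.04,"y":-0.032},
    {"x":-0.04,"y":-0.032},
    {"wz":10.5},
    {"wz":10.5},
    {"wz":10.5},
    {"wz":10.5},
    {"wz":10.5},
    {"wz":10.5},
    {"wz":10.5},
    {"wz":10.5},
  ],
)

```text
$.commands[0]: bad value
```

Call:
play_rows(
  commands=[
    {"wy":-10},
    {"wy":-10},
    {"wy":-10},
    {"wy":-10},
    {"wy":-10},
    {"wy":-10},
    {},
    {},
  ],
)

```text
$.commands[0]: bad value
```

```bash
python3 - <<'E'
from h import *
from scipy.spatial.transform import Rotation as R
s=manip.read_state();print(s);print(R.from_euler('xyz',s['eef_rot']).as_matrix().round(3))
E
```

```text
{'clock': 0.1, 'joints': array([ 1.11837361e+00,  3.00428483e-01,  1.52150993e+00,  2.51564910e-05,
        1.32071577e+00, -6.66358339e-02]), 'qd': array([-0.00091623, -0.00065333, -0.00031591,  0.00098183, -0.00137459,
       -0.00042962]), 'effort': array([ 2.42863942e-03, -5.32637036e+01, -3.53289127e+01,  7.10079493e-02,
        2.34062446e-02, -4.27278053e-06]), 'eef_pos': array([206.85100133, 509.32071344, 166.13982996]), 'eef_rot': array([-3.14053510e+00, -9.49967830e-05,  2.75579948e+00]), 'wrist_force': array([-0.09371238,  0.21035252, -0.04852322]), 'moment': array([-0.02972322, -0.02842343, -0.003372  ]), 'finger_gap': 94.37196165575422}
[[-0.927  0.376 -0.   ]
 [ 0.376  0.926 -0.001]
 [ 0.    -0.001 -1.   ]]
```

All keys are needed in each row.

Call:
play_rows(
  commands=[
    {"x":0,"y":0,"z":-0.03,"wx":0,"wy":0,"wz":0,"grip":1},
    {"x":0,"y":0,"z":-0.03,"wx":0,"wy":0,"wz":0,"grip":1},
    {"x":-0.04,"y":-0.032,"z":0,"wx":0,"wy":0,"wz":0,"grip":1},
    {"x":-0.04,"y":-0.032,"z":0,"wx":0,"wy":0,"wz":0,"grip":1},
    {"x":-0.04,"y":-0.032,"z":0,"wx":0,"wy":0,"wz":0,"grip":1},
    {"x":-0.04,"y":-0.032,"z":0,"wx":0,"wy":0,"wz":0,"grip":1},
    {"x":-0.04,"y":-0.032,"z":0,"wx":0,"wy":0,"wz":0,"grip":1},
    {"x":-0.04,"y":-0.032,"z":0,"wx":0,"wy":0,"wz":0,"grip":1},
    {"x":-0.04,"y":-0.032,"z":0,"wx":0,"wy":0,"wz":0,"grip":1},
    {"x":-0.04,"y":-0.032,"z":0,"wx":0,"wy":0,"wz":0,"grip":1},
    {"x":-0.04,"y":-0.032,"z":0,"wx":0,"wy":0,"wz":0,"grip":1},
    {"x":-0.04,"y":-0.032,"z":0,"wx":0,"wy":0,"wz":0,"grip":1},
    {"x":0,"y":0,"z":0,"wx":0,"wy":0,"wz":10.5,"grip":1},
    {"x":0,"y":0,"z":0,"wx":0,"wy":0,"wz":10.5,"grip":1},
    {"x":0,"y":0,"z":0,"wx":0,"wy":0,"wz":10.5,"grip":1},
    {"x":0,"y":0,"z":0,"wx":0,"wy":0,"wz":10.5,"grip":1},
    {"x":0,"y":0,"z":0,"wx":0,"wy":0,"wz":10.5,"grip":1},
    {"x":0,"y":0,"z":0,"wx":0,"wy":0,"wz":10.5,"grip":1},
    {"x":0,"y":0,"z":0,"wx":0,"wy":0,"wz":10.5,"grip":1},
    {"x":0,"y":0,"z":0,"wx":0,"wy":0,"wz":10.5,"grip":1},
  ],
)

```text
clock: 2.6
eef_pos: [457.0, 62.6, 226.4]
eef_rot: [-3.141, 0.0, 1.284]
wrist_force: [-0.3, 0.1, 0.4]
finger_gap: 94.1
```

Call:
play_rows(
  commands=[
    {"x":0,"y":0,"z":0,"wx":0,"wy":-10,"wz":0,"grip":1},
    {"x":0,"y":0,"z":0,"wx":0,"wy":-10,"wz":0,"grip":1},
    {"x":0,"y":0,"z":0,"wx":0,"wy":-10,"wz":0,"grip":1},
    {"x":0,"y":0,"z":0,"wx":0,"wy":-10,"wz":0,"grip":1},
    {"x":0,"y":0,"z":0,"wx":0,"wy":-10,"wz":0,"grip":1},
    {"x":0,"y":0,"z":0,"wx":0,"wy":-10,"wz":0,"grip":1},
    {"x":0,"y":0,"z":0,"wx":0,"wy":0,"wz":0,"grip":1},
    {"x":0,"y":0,"z":0,"wx":0,"wy":0,"wz":0,"grip":1},
  ],
)

```text
clock: 3.6
eef_pos: [457.4, 62.5, 227.0]
eef_rot: [3.14, 1.043, 1.288]
wrist_force: [0.1, 0.5, 0.2]
finger_gap: 93.9
```

```bash
python3 - <<'E'
from h import *
from scipy.spatial.transform import Rotation as R
s=manip.read_state();print(s);print(R.from_euler('xyz',s['eef_rot']).as_matrix().round(3))
E
```

```text
{'clock': 3.6, 'joints': array([ 0.48197555,  0.53909426,  1.40770779, -0.73730019,  1.95018491,
        0.76236733]), 'qd': array([-0.0099297 , -0.02786648, -0.00290846, -0.00429074,  0.00365827,
        0.00135162]), 'effort': array([ 9.69293341e-01, -5.95723808e+01, -3.08267176e+01, -1.51546944e+00,
        1.58702295e+00,  1.45976151e-04]), 'eef_pos': array([457.39241276,  62.49719552, 227.03475421]), 'eef_rot': array([3.14007777, 1.04302427, 1.28812821]), 'wrist_force': array([0.09934752, 0.52089664, 0.15799001]), 'moment': array([ 0.3153746 , -0.05209849, -0.00240054]), 'finger_gap': 93.88058221070152}
[[ 0.14   0.961 -0.24 ]
 [ 0.484 -0.278 -0.83 ]
 [-0.864  0.001 -0.504]]
```

The final tilt is reachable: j4 is -0.74, inside its range. Now I'll swing back to +30° for the grasp.

Call:
play_rows(
  commands=[
    {"x":0,"y":0,"z":0,"wx":0,"wy":10,"wz":0,"grip":1},
    {"x":0,"y":0,"z":0,"wx":0,"wy":10,"wz":0,"grip":1},
    {"x":0,"y":0,"z":0,"wx":0,"wy":10,"wz":0,"grip":1},
    {"x":0,"y":0,"z":0,"wx":0,"wy":10,"wz":0,"grip":1},
    {"x":0,"y":0,"z":0,"wx":0,"wy":10,"wz":0,"grip":1},
    {"x":0,"y":0,"z":0,"wx":0,"wy":10,"wz":0,"grip":1},
    {"x":0,"y":0,"z":0,"wx":0,"wy":10,"wz":0,"grip":1},
    {"x":0,"y":0,"z":0,"wx":0,"wy":10,"wz":0,"grip":1},
    {"x":0,"y":0,"z":0,"wx":0,"wy":10,"wz":0,"grip":1},
    {"x":0,"y":0,"z":0,"wx":0,"wy":0,"wz":0,"grip":1},
    {"x":0,"y":0,"z":0,"wx":0,"wy":0,"wz":0,"grip":1},
  ],
)

```text
clock: 4.97
eef_pos: [457.6, 62.1, 228.0]
eef_rot: [3.138, -0.522, 1.29]
wrist_force: [-0.3, 0.3, 0.2]
finger_gap: 94.2
```

```bash
python3 - <<'E'
from h import *
from scipy.spatial.transform import Rotation as R
s=manip.read_state();M=R.from_euler('xyz',s['eef_rot']).as_matrix();print(s['eef_pos'],s['joints'].round(2));print(M.round(3))
g=np.array([457.2,41,30]);t=g+19*M[:,2]
print(t, M.T@(t-130*M[:,2]-s['eef_pos']), M.T@(t-s['eef_pos']))
# turquoise extent
d=np.load("top0.npz")["d"];C=cloud("top",d,300,345,228,290);S=C[C[:,4]>20];print(S[:,2:].min(0),S[:,2:].max(0))
E
```

```text
[457.59558534  62.079946   228.04495725] [-0.29 -0.01  1.82  0.54  1.36 -0.13]
[[ 0.24   0.96   0.142]
 [ 0.833 -0.279  0.478]
 [ 0.498  0.004 -0.867]]
[459.89520439  50.07801481  13.52803835] [-116.360083      4.79631029   50.56624708] [-116.360083      4.79631029  180.56624708]
[ 360.84548986 -190.57350005   20.00307064] [497.26851809 -90.37517276  58.30595008]
```

Call:
play_rows(
  commands=[
    {"x":-0.039,"y":0.005,"z":0,"wx":0,"wy":0,"wz":0,"grip":1},
    {"x":-0.039,"y":0,"z":0,"wx":0,"wy":0,"wz":0,"grip":1},
    {"x":-0.038,"y":0,"z":0,"wx":0,"wy":0,"wz":0,"grip":1},
    {"x":0,"y":0,"z":0.04,"wx":0,"wy":0,"wz":0,"grip":1},
    {"x":0,"y":0,"z":0.04,"wx":0,"wy":0,"wz":0,"grip":1},
    {"x":0,"y":0,"z":0.03,"wx":0,"wy":0,"wz":0,"grip":1},
    {"x":0,"y":0,"z":0,"wx":0,"wy":0,"wz":0,"grip":1},
    {"x":0,"y":0,"z":0,"wx":0,"wy":0,"wz":0,"grip":1},
  ],
)

```text
clock: 5.98
eef_pos: [450.1, 17.3, 74.8]
eef_rot: [3.139, -0.523, 1.292]
wrist_force: [-0.2, -0.0, -0.7]
finger_gap: 93.6
```

```bash
python3 - <<'E'
from h import *
ps=[]
for n,(u0,u1,v0,v1) in dict(side=(190,310,150,250),top=(190,310,190,290)).items():
    p,d=manip.camera(n);ps.append(cv2.resize(p[v0:v1,u0:u1,::-1],None,fx=3.3,fy=3.3,interpolation=cv2.INTER_CUBIC))
cv2.imwrite("pics/pre.png",np.hstack(ps))
from scipy.spatial.transform import Rotation as R
s=manip.read_state();M=R.from_euler('xyz',s['eef_rot']).as_matrix();print(s['eef_pos'])
t=np.array([459.9,50.1,13.5]);print(M.T@(t-s['eef_pos']))
E
```

```text
[450.09249306  16.97252808  74.68944262]
[-0.63227696  0.08468461 70.26633284]
```

View pics/pre.png

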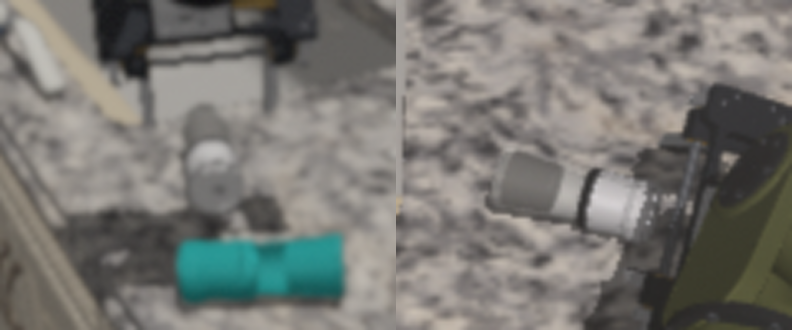

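The side crop (left) shows the fingers straddling the grinder line at about (245,185) and (271,185). The top crop (right) shows the gripper over the head end. Both match the plan, so I'll go down and close.

Call:
play_rows(
  commands=[
    {"x":0,"y":0,"z":0.025,"wx":0,"wy":0,"wz":0,"grip":1},
    {"x":0,"y":0,"z":0.025,"wx":0,"wy":0,"wz":0,"grip":1},
    {"x":0,"y":0,"z":0.02,"wx":0,"wy":0,"wz":0,"grip":1},
    {"x":0,"y":0,"z":0,"wx":0,"wy":0,"wz":0,"grip":1},
    {"x":0,"y":0,"z":0,"wx":0,"wy":0,"wz":0,"grip":0.75},
    {"x":0,"y":0,"z":0,"wx":0,"wy":0,"wz":0,"grip":0.5},
    {"x":0,"y":0,"z":0,"wx":0,"wy":0,"wz":0,"grip":0.4},
    {"x":0,"y":0,"z":0,"wx":0,"wy":0,"wz":0,"grip":0.3},
    {"x":0,"y":0,"z":0,"wx":0,"wy":0,"wz":0,"grip":0.2},
    {"x":0,"y":0,"z":0,"wx":0,"wy":0,"wz":0,"grip":0.2},
  ],
  squeeze=30,
)

```text
clock: 7.32
eef_pos: [459.1, 51.1, 12.8]
eef_rot: [3.141, -0.524, 1.29]
wrist_force: [0.2, -0.0, -1.1]
finger_gap: 37.8
```

A gap of 37.8 mm is less than the 54 mm diameter, so I'll look before lifting.

```bash
python3 - <<'E'
from h import *
ps=[]
for n,(u0,u1,v0,v1) in dict(side=(190,310,150,250),top=(190,310,190,290)).items():
    p,d=manip.camera(n);ps.append(cv2.resize(p[v0:v1,u0:u1,::-1],None,fx=3.3,fy=3.3,interpolation=cv2.INTER_CUBIC))
cv2.imwrite("pics/g1.png",np.hstack(ps))
s=manip.read_state();print(s['eef_pos'],s['finger_gap'],s['wrist_force'])
E
```

```text
[459.10110903  51.13185079  12.76766566] 36.88644555847404 [ 0.59032537  0.48616935 -0.94730837]
```

View pics/g1.png

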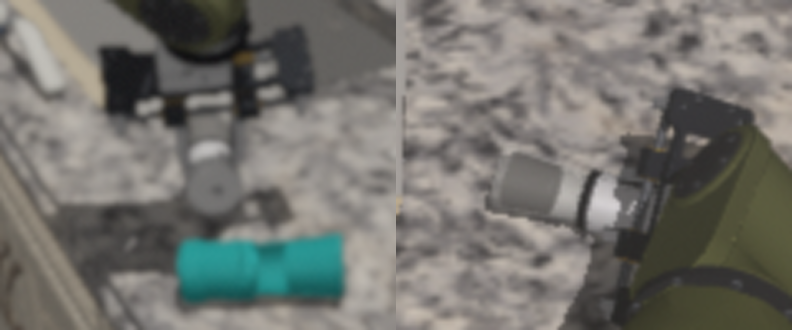

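```bash
cat >> h.py <<'E'
def proj(n,P):
    I=INFO[n];K=I["intrinsics"];c=I["camera_from_world"]@np.r_[P,1];x=np.array([c[0],-c[1]])/-c[2];x=x*(1+I["k1"]*(x@x));return K[0,0]*x[0]+K[0,2],K[1,1]*x[1]+K[1,2]
E
python3 - <<'E'
from h import *
for nm,P in dict(tcp=(459,51,13),foot=(485,134,27),head=(447,5,27)).items(): print(nm,[np.round(proj(n,P),1) for n in("top","side")])
p,d=manip.camera("side");cv2.imwrite("pics/g2.png",cv2.resize(p[140:240,200:320,::-1],None,fx=6,fy=6,interpolation=cv2.INTER_CUBIC))
for v in range(160,216,4): print(v,[int(d[v,u]) for u in range(234,276,4)])
C=cloud("side",d,245,265,185,216);
for v in range(185,216,2): print(v,C[(C[:,1]==v)&(C[:,0]==254)][0,2:].round())
p,d=manip.camera("top");print("top")
C=cloud("top",d,215,285,225,275)
for u in range(218,284,5): print(u,C[(C[:,0]==u)&(C[:,1]==250)][:,2:].round())
E
```

```text
tcp [array([252.4, 251.4]), array([253.4, 204.2])]
foot [array([221.4, 243. ]), array([251.2, 188.3])]
head [array([268.4, 254.6]), array([255. , 207.3])]
160 [2176, 1067, 1061, 1055, 1052, 1053, 1055, 1131, 2212, 2159, 1213]
164 [2181, 1141, 1132, 1082, 1081, 1121, 1130, 1132, 1208, 1213, 1210]
168 [1189, 1131, 1130, 1128, 1125, 1128, 1134, 1220, 1221, 1237, 1202]
172 [1183, 1154, 1136, 1173, 1167, 1166, 1178, 1216, 1213, 2152, 1192]
176 [1170, 1174, 1173, 1174, 1178, 1176, 1181, 1185, 1186, 1195, 2114]
180 [1179, 2102, 1190, 1190, 2088, 2095, 2095, 1197, 1204, 1208, 1212]
184 [1188, 1193, 1183, 1186, 1199, 1378, 1398, 1198, 1205, 1500, 1493]
188 [1475, 1474, 1198, 1246, 1354, 1358, 1368, 1261, 1472, 1463, 1474]
192 [1443, 1449, 1448, 1258, 1334, 1328, 1335, 1278, 1442, 1435, 1442]
196 [1420, 1419, 1417, 1271, 1312, 1309, 1312, 1293, 1413, 1416, 1419]
200 [1395, 1398, 1398, 1298, 1287, 1279, 1289, 1329, 1394, 1390, 1388]
204 [1373, 1375, 1371, 1299, 1283, 1288, 1292, 1290, 1368, 1366, 1368]
208 [1346, 1346, 1345, 1343, 1289, 1293, 1295, 1300, 1346, 1341, 1344]
212 [1325, 1320, 1324, 1323, 1294, 1301, 1308, 1321, 1321, 1317, 1319]
185 [485. 103.  51.]
187 [480.  92.  50.]
189 [475.  78.  50.]
191 [468.  62.  52.]
193 [463.  48.  52.]
195 [457.  33.  54.]
197 [452.  18.  55.]
199 [448.  10.  53.]
201 [446.   7.  48.]
203 [445.   5.  42.]
205 [445.   8.  34.]
207 [445.   7.  28.]
209 [443.   3.  23.]
211 [445.  10.  12.]
213 [443.   6.   8.]
215 [443.   9.  -1.]
top
218 [[464. 139.  44.]]
223 [[464. 125.  48.]]
228 [[463. 112.  45.]]
233 [[462.  98.  47.]]
238 [[462.  85.  48.]]
243 [[461.  70.  50.]]
248 [[460.  56.  54.]]
253 [[459.  43.  54.]]
258 [[459.  30.  47.]]
263 [[458.  16.  52.]]
268 [[457.   3.  48.]]
273 [[433. -38. 302.]]
278 [[430. -50. 326.]]
283 [[429. -61. 336.]]
```

View pics/g2.png

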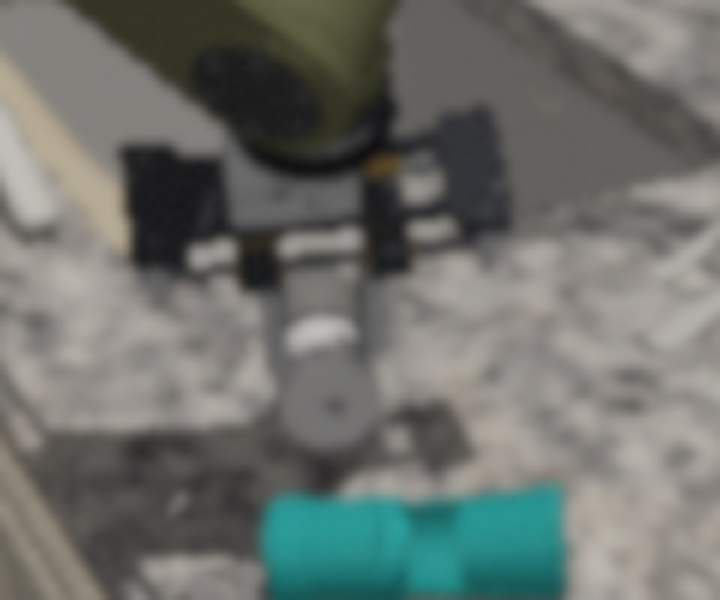

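The fingers straddle the grinder on both sides, at about (246,196) and (262,196), and its position hasn't changed. I'll check whether the gap has settled.

Call:
play_rows(
  commands=[
    {"x":0,"y":0,"z":0,"wx":0,"wy":0,"wz":0,"grip":0.2},
    {"x":0,"y":0,"z":0,"wx":0,"wy":0,"wz":0,"grip":0.2},
  ],
  squeeze=30,
)

```text
clock: 7.78
eef_pos: [459.0, 51.1, 12.7]
eef_rot: [-3.142, -0.524, 1.29]
wrist_force: [1.2, -0.4, -1.6]
finger_gap: 37.4
```

```bash
python3 - <<'E'
from h import *
p,d=manip.camera("side");cv2.imwrite("pics/g3.png",cv2.resize(p[140:240,200:320,::-1],None,fx=6,fy=6,interpolation=cv2.INTER_CUBIC))
s=manip.read_state();print(s['eef_pos'],s['finger_gap'],s['wrist_force'],s['moment'])
C=cloud("side",d,240,268,188,200);print(len(C))
for v in (190,193,196): print(v,C[C[:,1]==v][:,[0,2,3,4]].round().astype(int).tolist())
E
```

```text
[459.03781496  51.13987546  12.74642444] 36.544352929851506 [0.26532055 1.00012425 0.3830653 ] [-0.29175436 -0.03269456 -0.07990298]
336
190 [[240, 465, 193, 1], [241, 467, 188, 2], [242, 473, 197, -3], [243, 414, 2, 94], [244, 418, 5, 92], [245, 422, 6, 91], [246, 423, 1, 92], [247, 429, 11, 87], [248, 459, 90, 46], [249, 460, 84, 48], [250, 463, 83, 48], [251, 465, 80, 49], [252, 467, 76, 50], [253, 470, 75, 49], [254, 474, 76, 48], [255, 475, 71, 49], [256, 480, 74, 47], [257, 484, 76, 46], [258, 487, 77, 44], [259, 493, 83, 40], [260, 464, -5, 85], [261, 468, -3, 83], [262, 470, -4, 82], [263, 472, -7, 83], [264, 475, -9, 84], [265, 539, 151, 0], [266, 539, 142, 4], [267, 546, 149, -1]]
193 [[240, 458, 174, 0], [241, 459, 166, 3], [242, 463, 167, 1], [243, 426, 41, 65], [244, 420, 13, 78], [245, 422, 10, 79], [246, 426, 12, 77], [247, 429, 13, 76], [248, 450, 68, 47], [249, 452, 61, 49], [250, 453, 55, 52], [251, 454, 51, 53], [252, 458, 53, 51], [253, 460, 47, 54], [254, 463, 48, 52], [255, 467, 50, 50], [256, 470, 51, 49], [257, 473, 49, 49], [258, 477, 50, 48], [259, 480, 51, 47], [260, 466, 3, 71], [261, 469, 3, 70], [262, 473, 4, 69], [263, 475, 2, 69], [264, 479, 3, 67], [265, 530, 130, 0], [266, 534, 130, -1], [267, 537, 129, -2]]
196 [[240, 451, 154, -1], [241, 452, 147, 1], [242, 457, 152, -2], [243, 459, 149, -1], [244, 420, 15, 68], [245, 424, 18, 65], [246, 427, 18, 65], [247, 430, 20, 63], [248, 444, 50, 46], [249, 444, 42, 49], [250, 447, 40, 50], [251, 448, 34, 52], [252, 452, 36, 50], [253, 455, 37, 49], [254, 455, 29, 52], [255, 459, 30, 51], [256, 463, 31, 50], [257, 466, 30, 49], [258, 470, 33, 47], [259, 472, 31, 47], [260, 471, 19, 53], [261, 471, 11, 56], [262, 474, 11, 55], [263, 478, 11, 54], [264, 480, 8, 55], [265, 521, 107, 1], [266, 524, 105, 1], [267, 526, 101, 2]]
```

View pics/g3.png

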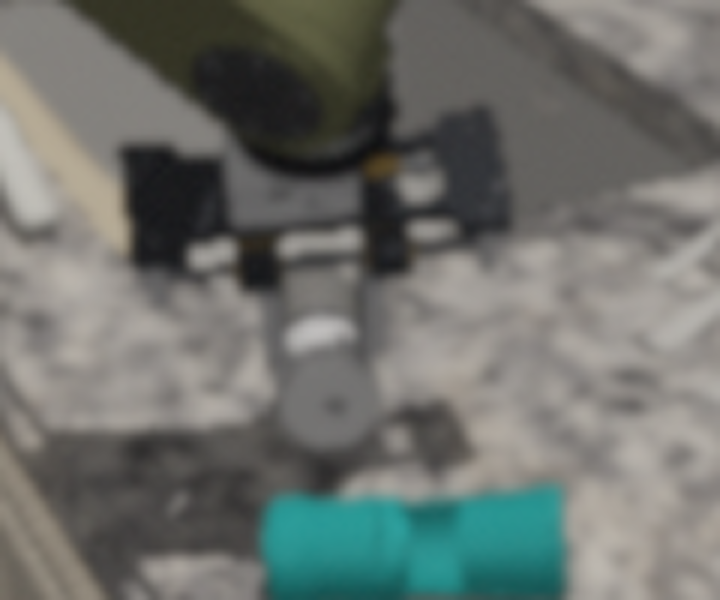

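The gap has settled at about 37 mm and the outer finger spacing agrees (x about 420 to 480). So the grinder is narrower at the grip, with a waist like the turquoise twin's, and the stated 54 mm "all along" doesn't hold there. I'll lift gently and check that it holds.

Call:
play_rows(
  commands=[
    {"x":0.005,"y":0,"z":-0.009,"wx":0,"wy":0,"wz":0,"grip":0.2},
    {"x":0.01,"y":0,"z":-0.017,"wx":0,"wy":0,"wz":0,"grip":0.2},
    {"x":0.01,"y":0,"z":-0.017,"wx":0,"wy":0,"wz":0,"grip":0.2},
    {"x":0,"y":0,"z":0,"wx":0,"wy":0,"wz":0,"grip":0.2},
  ],
  squeeze=40,
)

```text
clock: 8.32
eef_pos: [459.8, 51.0, 63.9]
eef_rot: [3.138, -0.523, 1.292]
wrist_force: [-0.5, 0.8, -1.0]
finger_gap: 18.8
```

```bash
python3 - <<'E'
from h import *
ps=[]
for n,(u0,u1,v0,v1) in dict(side=(190,310,150,250),top=(190,310,190,290)).items():
    p,d=manip.camera(n);ps.append(cv2.resize(p[v0:v1,u0:u1,::-1],None,fx=3.3,fy=3.3,interpolation=cv2.INTER_CUBIC))
    if n=="side":
        C=cloud(n,d,252,254,165,212)
        print(C[::3,1:].round().astype(int).tolist())
cv2.imwrite("pics/l1.png",np.hstack(ps))
s=manip.read_state();print(s['eef_pos'],s['finger_gap'],s['wrist_force'])
E
```

```text
[[165, 433, -43, 184], [166, 435, -43, 181], [168, 753, 873, -232], [169, 754, 861, -234], [171, 742, 844, -236], [172, 740, 825, -234], [174, 725, 799, -231], [175, 727, 791, -234], [177, 712, 767, -232], [178, 715, 760, -236], [180, 700, 737, -234], [181, 700, 723, -234], [183, 482, 112, 56], [184, 484, 111, 52], [186, 477, 101, 51], [187, 478, 94, 50], [189, 469, 81, 50], [190, 470, 73, 50], [192, 459, 55, 54], [193, 459, 46, 54], [195, 452, 37, 53], [196, 452, 28, 54], [198, 444, 15, 55], [199, 444, 7, 55], [201, 440, 7, 49], [202, 442, 5, 46], [204, 440, 8, 39], [205, 442, 8, 35], [207, 438, 7, 29], [208, 442, 10, 23], [210, 437, 6, 20], [211, 442, 11, 13]]
[458.94421834  51.2694554   62.31031372] 18.98158765600454 [0.29506795 0.80617488 0.66211373]
```

View pics/l1.png

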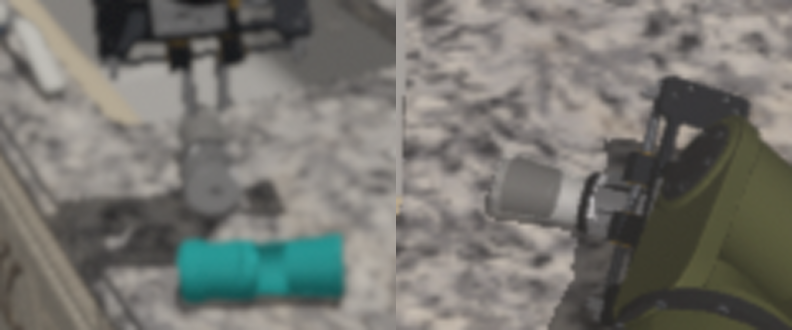

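The fingers slid off the top: the gap fell to 19 mm and the grinder stayed where it was. That means contact was above the grinder's axis, so I'll measure where the fingertips really are against the reported TCP.

```bash
python3 - <<'E'
from h import *
s=manip.read_state();t=s['eef_pos'];print(t,s['finger_gap'],[np.round(proj(n,t),1) for n in("side","top")])
p,d=manip.camera("side");cv2.imwrite("pics/l2.png",cv2.resize(p[160:220,215:295,::-1],None,fx=9,fy=9,interpolation=cv2.INTER_CUBIC))
C=cloud("side",d,240,270,165,200)
for v in range(168,198,2): print(v,[(int(r[0]),*r[2:].round().astype(int)) for r in C[(C[:,1]==v)] if r[4]>40 and r[3]<130])
E
```

```text
[458.94421834  51.2694554   62.31031372] 18.98158765600454 [array([252.1, 189.9]), array([249.4, 249.9])]
168 [(240, np.int64(398), np.int64(-42), np.int64(183)), (242, np.int64(404), np.int64(-41), np.int64(181)), (243, np.int64(407), np.int64(-42), np.int64(181)), (244, np.int64(408), np.int64(-45), np.int64(182)), (245, np.int64(411), np.int64(-46), np.int64(181)), (246, np.int64(414), np.int64(-44), np.int64(180)), (247, np.int64(416), np.int64(-48), np.int64(181)), (248, np.int64(418), np.int64(-50), np.int64(181)), (255, np.int64(455), np.int64(-3), np.int64(156)), (256, np.int64(454), np.int64(-15), np.int64(161)), (257, np.int64(443), np.int64(-52), np.int64(177)), (258, np.int64(445), np.int64(-54), np.int64(177)), (259, np.int64(449), np.int64(-52), np.int64(175)), (260, np.int64(450), np.int64(-56), np.int64(177)), (261, np.int64(455), np.int64(-52), np.int64(174)), (262, np.int64(456), np.int64(-57), np.int64(176)), (263, np.int64(459), np.int64(-57), np.int64(175)), (264, np.int64(463), np.int64(-54), np.int64(173))]
170 [(241, np.int64(402), np.int64(-36), np.int64(174)
[... 7605 characters left out ...]
[(246, np.int64(442), np.int64(63), np.int64(41)), (247, np.int64(442), np.int64(55), np.int64(44)), (248, np.int64(442), np.int64(45), np.int64(48)), (249, np.int64(443), np.int64(39), np.int64(51)), (250, np.int64(447), np.int64(41), np.int64(49)), (251, np.int64(447), np.int64(32), np.int64(53)), (252, np.int64(451), np.int64(35), np.int64(51)), (253, np.int64(454), np.int64(33), np.int64(51)), (254, np.int64(457), np.int64(33), np.int64(50)), (255, np.int64(459), np.int64(29), np.int64(52)), (256, np.int64(462), np.int64(30), np.int64(50)), (257, np.int64(465), np.int64(30), np.int64(49)), (258, np.int64(471), np.int64(35), np.int64(45)), (259, np.int64(472), np.int64(29), np.int64(48))]
```

View pics/l2.png

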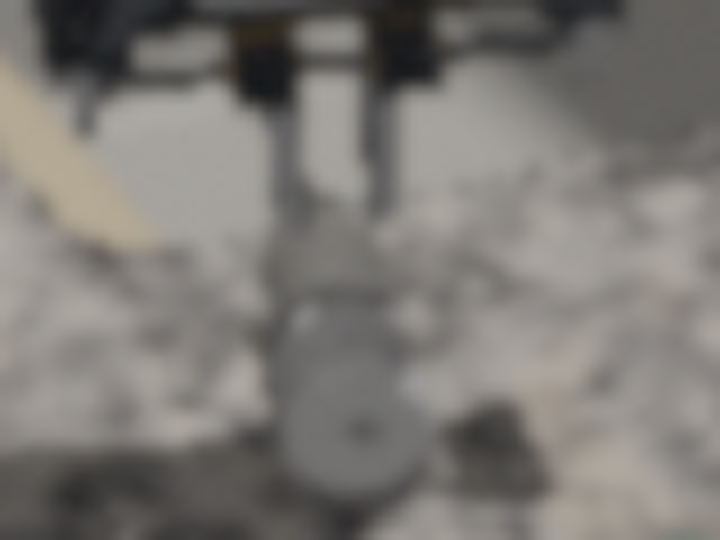

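The fingertips end near (450, 25, 94) while the reported TCP is (459, 51, 62). So the real tips sit about 36 mm behind the reported TCP. The 37 mm gap fits this: it is the chord of a 54 mm cylinder about 20 mm above its axis. The lateral position agrees. I'll open and go about 36 mm deeper, in steps, watching the force.

Call:
play_rows(
  commands=[
    {"x":-0.013,"y":0,"z":-0.01,"wx":0,"wy":0,"wz":0,"grip":1},
    {"x":-0.013,"y":0,"z":0,"wx":0,"wy":0,"wz":0,"grip":1},
    {"x":0,"y":0,"z":0,"wx":0,"wy":0,"wz":0,"grip":1},
    {"x":0,"y":0,"z":0,"wx":0,"wy":0,"wz":0,"grip":1},
    {"x":0,"y":0,"z":0,"wx":0,"wy":0,"wz":0,"grip":1},
    {"x":0,"y":0,"z":0.02,"wx":0,"wy":0,"wz":0,"grip":1},
    {"x":0,"y":0,"z":0.02,"wx":0,"wy":0,"wz":0,"grip":1},
    {"x":0,"y":0,"z":0.015,"wx":0,"wy":0,"wz":0,"grip":1},
    {"x":0,"y":0,"z":0,"wx":0,"wy":0,"wz":0,"grip":1},
    {"x":0,"y":0,"z":0,"wx":0,"wy":0,"wz":0,"grip":1},
  ],
)

```text
clock: 9.72
eef_pos: [459.3, 51.1, 11.0]
eef_rot: [3.141, -0.524, 1.29]
wrist_force: [0.6, -0.7, -0.2]
finger_gap: 94.1
```

```bash
python3 - <<'E'
from h import *
p,d=manip.camera("side");cv2.imwrite("pics/l3.png",cv2.resize(p[150:220,210:300,::-1],None,fx=8,fy=8,interpolation=cv2.INTER_CUBIC))
s=manip.read_state();print(s['eef_pos'],s['finger_gap'],s['wrist_force'])
C=cloud("side",d,230,280,180,210)
for u in (240,241,242,262,264,266,267,268): print(u,[(int(r[1]),*[int(i) for i in r[2:].round()]) for r in C[(C[:,0]==u)][::2] if r[4]>5])
E
```

```text
[459.40496839  50.99386081  11.04818258] 94.08207208210325 [-0.44749298 -0.00907788  0.12703621]
240 [(180, 397, -36, 145), (184, 396, -33, 132)]
241 [(180, 400, -35, 144), (184, 400, -31, 130)]
242 [(180, 404, -32, 142), (184, 401, -36, 132)]
262 [(182, 456, -48, 130), (202, 470, 4, 39), (204, 468, 0, 35), (206, 468, -1, 28), (208, 466, -2, 23)]
264 [(182, 460, -53, 131)]
266 [(182, 467, -50, 128)]
267 [(182, 467, -58, 131)]
268 [(182, 469, -60, 131)]
```

View pics/l3.png

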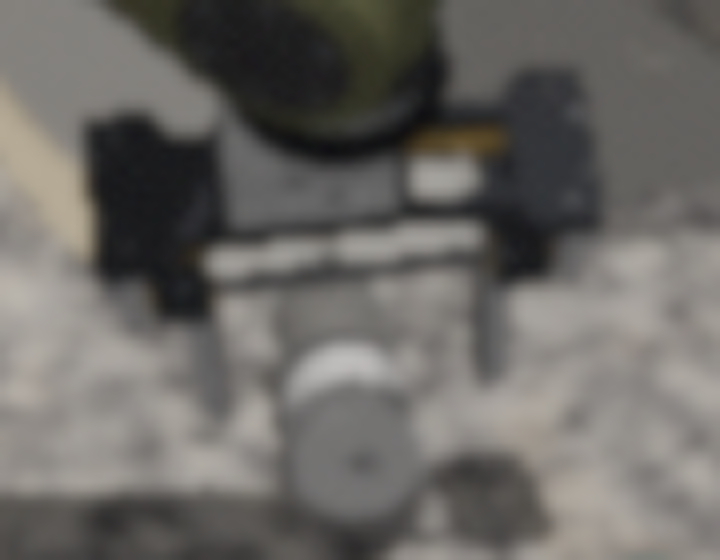

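Both fingers straddle the head, with tips at (237,201) and (271,197) and clear space below them. I'll continue deeper in small steps.

Call:
play_rows(
  commands=[
    {"x":0,"y":0,"z":0.01,"wx":0,"wy":0,"wz":0,"grip":1},
    {"x":0,"y":0,"z":0.01,"wx":0,"wy":0,"wz":0,"grip":1},
    {"x":0,"y":0,"z":0,"wx":0,"wy":0,"wz":0,"grip":1},
  ],
)

```text
clock: 10.15
eef_pos: [461.4, 61.4, -7.6]
eef_rot: [-3.14, -0.524, 1.289]
wrist_force: [0.3, -0.5, 0.2]
finger_gap: 93.8
```

```bash
python3 - <<'E'
from h import *
s=manip.read_state();print(s['eef_pos'],s['finger_gap'],s['wrist_force'])
p,d=manip.camera("side");cv2.imwrite("pics/l4.png",cv2.resize(p[150:220,210:300,::-1],None,fx=8,fy=8,interpolation=cv2.INTER_CUBIC))
C=cloud("side",d,230,280,190,215)
for v in range(190,214,2): print(v,[(int(r[0]),*[int(i) for i in r[2:].round()]) for r in C[(C[:,1]==v)] if r[4]>6 and (r[0]<244 or r[0]>263)])
E
```

```text
[461.39026811  61.352073    -7.55120379] 93.82512899766053 [ 0.29317219 -0.48933659  0.17133642]
190 [(230, 369, -21, 115), (231, 371, -25, 116), (232, 375, -21, 114), (233, 376, -26, 116), (234, 380, -22, 113), (235, 381, -29, 115), (236, 385, -26, 113), (237, 390, -19, 109), (238, 392, -22, 110), (239, 395, -22, 109), (240, 397, -24, 109), (241, 399, -27, 110), (242, 403, -23, 108), (243, 405, -26, 108), (269, 497, 7, 71), (270, 496, -4, 76), (271, 497, -9, 78), (272, 499, -11, 78), (273, 502, -11, 78)]
192 [(230, 368, -24, 111), (231, 371, -24, 110), (232, 374, -22, 108), (233, 377, -22, 107), (234, 379, -23, 107), (235, 382, -25, 107), (236, 386, -22, 105), (237, 401, 17, 85), (243, 454, 127, 24), (269, 497, 9, 64), (270, 495, -4, 70), (271, 498, -6, 70), (272, 500, -7, 70), (273, 504, -7, 69)]
194 [(230, 369, -17, 101), (231, 371, -19, 101), (232, 374, -20, 101), (233, 377, -22, 101), (234, 381, -16, 98), (235, 383, -18, 98), (236, 396, 16, 80), (237, 401, 21, 76), (269, 501, 21, 51), (270, 497, 1, 61), (271, 499, -1, 61), (272, 502, -3, 61), (273, 505, -2, 60)]
196 [(234, 391, 21, 72), (235, 394, 21, 71), (236, 397, 19, 72), (237, 400, 21, 70), (269, 503, 27, 41), (270, 497, 4, 52), (271, 500, 1, 53), (272, 504, 4, 51), (273, 507, 4, 50)]
198 [(234, 393, 29, 61), (235, 396, 30, 61), (236, 398, 26, 62), (237, 401, 25, 61), (269, 502, 26, 34), (270, 501, 13, 41), (271, 501, 7, 43), (272, 505, 9, 41), (273, 508, 7, 42)]
200 [(234, 393, 31, 54), (235, 397, 36, 51), (236, 400, 35, 50), (237, 403, 33, 51), (238, 407, 39, 47), (270, 502, 18, 31), (271, 501, 7, 36), (272, 508, 18, 30), (273, 510, 14, 31)]
202 [(235, 397, 38, 43), (236, 400, 38, 43), (237, 403, 36, 43), (238, 407, 39, 40), (270, 502, 19, 24)]
204 [(235, 399, 45, 33), (236, 401, 41, 34), (237, 405, 45, 31), (238, 408, 45, 30)]
206 [(238, 408, 47, 23)]
208 []
210 []
212 []
```

View pics/l4.png

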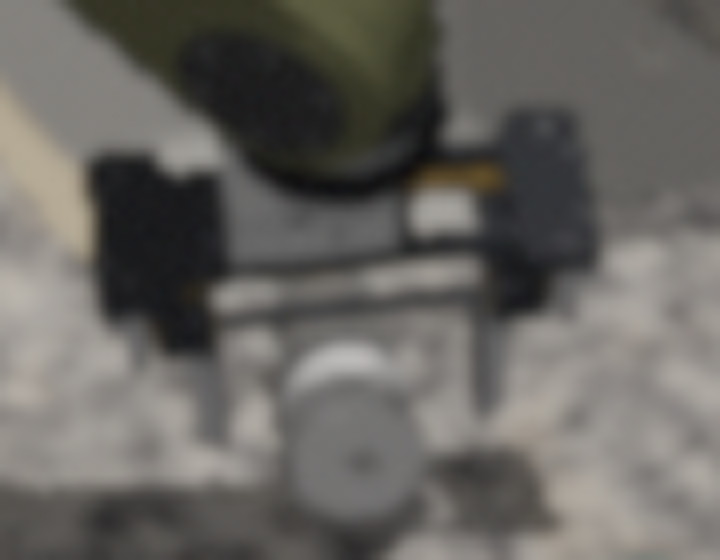

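The left tip reads about (405, 46, 28), the right about (505, 17, 28), and the midpoint (455, 31) lies on the grinder's axis. I'll go 16 mm further and close.

Call:
play_rows(
  commands=[
    {"x":0,"y":0,"z":0.008,"wx":0,"wy":0,"wz":0,"grip":1},
    {"x":0,"y":0,"z":0.008,"wx":0,"wy":0,"wz":0,"grip":1},
    {"x":0,"y":0,"z":0,"wx":0,"wy":0,"wz":0,"grip":1},
    {"x":0,"y":0,"z":0,"wx":0,"wy":0,"wz":0,"grip":0.75},
    {"x":0,"y":0,"z":0,"wx":0,"wy":0,"wz":0,"grip":0.6},
    {"x":0,"y":0,"z":0,"wx":0,"wy":0,"wz":0,"grip":0.5},
    {"x":0,"y":0,"z":0,"wx":0,"wy":0,"wz":0,"grip":0.4},
    {"x":0,"y":0,"z":0,"wx":0,"wy":0,"wz":0,"grip":0.4},
    {"x":0,"y":0,"z":0,"wx":0,"wy":0,"wz":0,"grip":0.4},
  ],
  squeeze=30,
)

```text
clock: 11.32
eef_pos: [464.1, 68.5, -20.6]
eef_rot: [3.142, -0.524, 1.29]
wrist_force: [-0.7, -0.2, 0.3]
finger_gap: 52.2
```

The gap is now 52 mm, matching the 54 mm diameter. I'll lift 120 mm in world z and check.

Call:
play_rows(
  commands=[
    {"x":0.005,"y":0,"z":-0.0087,"wx":0,"wy":0,"wz":0,"grip":0.4},
    {"x":0.01,"y":0,"z":-0.0173,"wx":0,"wy":0,"wz":0,"grip":0.4},
    {"x":0.015,"y":0,"z":-0.026,"wx":0,"wy":0,"wz":0,"grip":0.4},
    {"x":0.015,"y":0,"z":-0.026,"wx":0,"wy":0,"wz":0,"grip":0.4},
    {"x":0.015,"y":0,"z":-0.026,"wx":0,"wy":0,"wz":0,"grip":0.4},
    {"x":0,"y":0,"z":0,"wx":0,"wy":0,"wz":0,"grip":0.4},
    {"x":0,"y":0,"z":0,"wx":0,"wy":0,"wz":0,"grip":0.4},
  ],
  squeeze=40,
)

```text
clock: 12.2
eef_pos: [463.6, 68.6, 98.7]
eef_rot: [-3.141, -0.523, 1.289]
wrist_force: [-0.2, 0.4, -2.2]
finger_gap: 52.3
```

```bash
python3 - <<'E'
from h import *
ps=[]
for n,(u0,u1,v0,v1) in dict(side=(190,310,130,230),top=(190,310,190,290)).items():
    p,d=manip.camera(n);ps.append(cv2.resize(p[v0:v1,u0:u1,::-1],None,fx=3.3,fy=3.3,interpolation=cv2.INTER_CUBIC))
cv2.imwrite("pics/m1.png",np.hstack(ps))
s=manip.read_state();print(s['eef_pos'],s['finger_gap'],s['wrist_force'],s['moment'])
E
```

```text
[463.46168304  68.64737695  98.38511117] 52.087209277641335 [-0.50946287  0.25386766 -1.79811012] [-0.47275645  0.17698957  0.00975405]
```

View pics/m1.png

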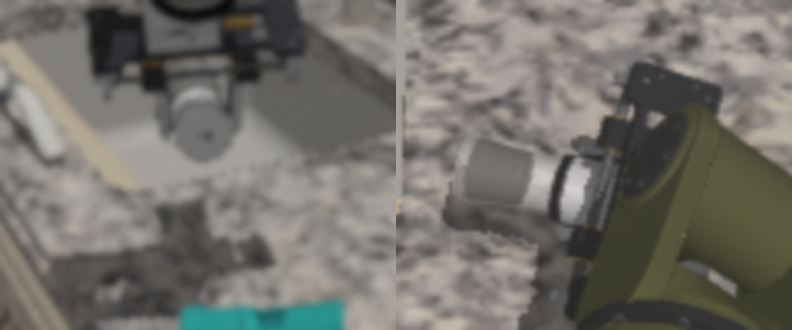

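It is held: the force shows its roughly 1.9 N weight, and both views show it lifted. Now the -90° turn.

Call:
play_rows(
  commands=[
    {"x":0,"y":0,"z":0,"wx":0,"wy":-5,"wz":0,"grip":0.4},
    {"x":0,"y":0,"z":0,"wx":0,"wy":-8,"wz":0,"grip":0.4},
    {"x":0,"y":0,"z":0,"wx":0,"wy":-8,"wz":0,"grip":0.4},
    {"x":0,"y":0,"z":0,"wx":0,"wy":-8,"wz":0,"grip":0.4},
    {"x":0,"y":0,"z":0,"wx":0,"wy":-8,"wz":0,"grip":0.4},
    {"x":0,"y":0,"z":0,"wx":0,"wy":-8,"wz":0,"grip":0.4},
    {"x":0,"y":0,"z":0,"wx":0,"wy":-8,"wz":0,"grip":0.4},
    {"x":0,"y":0,"z":0,"wx":0,"wy":-8,"wz":0,"grip":0.4},
    {"x":0,"y":0,"z":0,"wx":0,"wy":-8,"wz":0,"grip":0.4},
    {"x":0,"y":0,"z":0,"wx":0,"wy":-8,"wz":0,"grip":0.4},
    {"x":0,"y":0,"z":0,"wx":0,"wy":-8,"wz":0,"grip":0.4},
    {"x":0,"y":0,"z":0,"wx":0,"wy":-5,"wz":0,"grip":0.4},
    {"x":0,"y":0,"z":0,"wx":0,"wy":0,"wz":0,"grip":0.4},
    {"x":0,"y":0,"z":0,"wx":0,"wy":0,"wz":0,"grip":0.4},
  ],
)

```text
clock: 14.05
eef_pos: [464.1, 68.4, 99.2]
eef_rot: [-3.141, 1.045, 1.29]
wrist_force: [0.4, -0.3, -0.6]
finger_gap: 52.1
```

```bash
python3 - <<'E'
from h import *
ps=[]
for n,(u0,u1,v0,v1) in dict(side=(190,310,110,210),top=(190,310,190,290)).items():
    p,d=manip.camera(n);ps.append(cv2.resize(p[v0:v1,u0:u1,::-1],None,fx=3.3,fy=3.3,interpolation=cv2.INTER_CUBIC));np.savez(n+"m2.npz",p=p,d=d)
cv2.imwrite("pics/m2.png",np.hstack(ps))
s=manip.read_state();print(s['eef_pos'],s['eef_rot'],s['finger_gap'],s['wrist_force'],s['joints'].round(2))
E
```

```text
[464.2279267   68.31262625  99.87180697] [3.14024555 1.04497528 1.28797118] 52.26832083428239 [-0.47447884  0.16355222 -1.3839167 ] [ 0.49  0.72  1.44 -0.69  1.79  0.91]
```

View pics/m2.png

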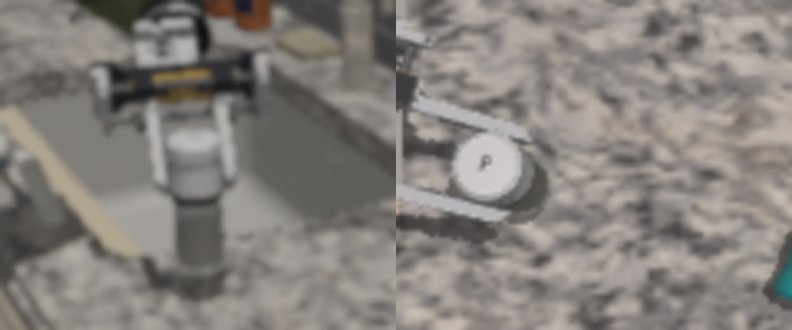

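The grinder now hangs upright, head up: side view around (249,172), top view head at (219,241). I'll measure its tilt and bottom height.

```bash
cat > up.py <<'E'
from h import *
def up(pf,c,box=(236,264,140,205)):
    d=np.load("side"+pf+".npz")["d"];C=cloud("side",d,*box)
    S=C[(np.hypot(C[:,2]-c[0],C[:,3]-c[1])<36)&(C[:,4]>4)];print(len(S),"z",S[:,4].min(),S[:,4].max())
    cs=[]
    z0,z1=S[:,4].min(),S[:,4].max()
    for z in np.arange(z0,z1,10):
        b=S[(S[:,4]>=z)&(S[:,4]<z+10)]
        if len(b)<20: continue
        A=b[:,2:4]
        from scipy.optimize import least_squares
        f=least_squares(lambda q:np.hypot(*(A-q).T)-27,c,loss='soft_l1');cs.append([*f.x,z+5,len(b)]);print(np.round(cs[-1],1), 'w',round(np.ptp(A[:,0])))
    cs=np.array(cs);print("slope deg",[np.degrees(np.arctan(np.polyfit(cs[:,2],cs[:,i],1)[0])) for i in(0,1)])
    d=np.load("top"+pf+".npz")["d"];C=cloud("top",d,195,260,215,270)
    T=C[(np.hypot(C[:,2]-c[0],C[:,3]-c[1])<24)];T=T[T[:,4]>np.percentile(T[:,4],90)-12]
    co=np.linalg.lstsq(np.c_[T[:,2:4],np.ones(len(T))],T[:,4],rcond=None)[0];print("head top z",np.median(T[:,4]),"centre",T[:,2:4].mean(0),"plane tilt deg",np.degrees(np.arctan(co[:2])))
E
python3 - <<'E'
from up import *
up("m2",(476,105))
E
```

```text
752 z 30.748551953025526 166.05127555882518
[478.2 114.6  35.7  42. ] w 50
[478.4 115.   45.7  47. ] w 50
[478.5 116.3  55.7  52. ] w 46
[478.9 117.7  65.7  46. ] w 48
[478.1 118.4  75.7  47. ] w 44
[479.8 119.2  85.7  45. ] w 47
[480.6 119.6  95.7  44. ] w 45
[480.  117.4 105.7  34. ] w 44
[478.5 115.1 115.7  65. ] w 68
[478.8 116.6 125.7  74. ] w 68
[479.  117.2 135.7  74. ] w 69
[479.6 114.4 145.7  47. ] w 58
[478.5 113.3 155.7  58. ] w 48
[490.1 120.3 165.7  77. ] w 47
slope deg [np.float64(2.0777896852322377), np.float64(0.163540505926131)]
head top z 164.79334094462274 centre [476.04841429 107.02677112] plane tilt deg [-0.09528725  4.38815574]
```

The underside is at z ≈ 29 and the tilt is at most about 4°, within the noise. I'll lower 26 mm, then feel for contact.

Call:
play_rows(
  commands=[
    {"x":0.0087,"y":0,"z":0.005,"wx":0,"wy":0,"wz":0,"grip":0.4},
    {"x":0.0087,"y":0,"z":0.005,"wx":0,"wy":0,"wz":0,"grip":0.4},
    {"x":0.0052,"y":0,"z":0.003,"wx":0,"wy":0,"wz":0,"grip":0.4},
    {"x":0,"y":0,"z":0,"wx":0,"wy":0,"wz":0,"grip":0.4},
    {"x":0,"y":0,"z":0,"wx":0,"wy":0,"wz":0,"grip":0.4},
  ],
)

```text
clock: 14.78
eef_pos: [464.2, 68.6, 73.5]
eef_rot: [3.141, 1.047, 1.289]
wrist_force: [-0.7, 0.2, -0.6]
finger_gap: 52.7
```

Call:
play_rows(
  commands=[
    {"x":0.0013,"y":0,"z":0.00075,"wx":0,"wy":0,"wz":0,"grip":0.4},
    {"x":0,"y":0,"z":0,"wx":0,"wy":0,"wz":0,"grip":0.4},
    {"x":0,"y":0,"z":0,"wx":0,"wy":0,"wz":0,"grip":0.4},
  ],
)

```text
clock: 15.15
eef_pos: [464.1, 68.6, 71.9]
eef_rot: [3.141, 1.047, 1.29]
wrist_force: [-0.7, -0.3, -1.8]
finger_gap: 52.6
```

Call:
play_rows(
  commands=[
    {"x":0.0013,"y":0,"z":0.00075,"wx":0,"wy":0,"wz":0,"grip":0.4},
    {"x":0,"y":0,"z":0,"wx":0,"wy":0,"wz":0,"grip":0.4},
    {"x":0,"y":0,"z":0,"wx":0,"wy":0,"wz":0,"grip":0.4},
  ],
)

```text
clock: 15.52
eef_pos: [464.1, 68.6, 70.4]
eef_rot: [3.142, 1.047, 1.29]
wrist_force: [1.1, 1.1, -1.7]
finger_gap: 52.5
```

Call:
play_rows(
  commands=[
    {"x":0.0013,"y":0,"z":0.00075,"wx":0,"wy":0,"wz":0,"grip":0.4},
    {"x":0,"y":0,"z":0,"wx":0,"wy":0,"wz":0,"grip":0.4},
    {"x":0,"y":0,"z":0,"wx":0,"wy":0,"wz":0,"grip":0.4},
  ],
)

```text
clock: 15.9
eef_pos: [464.1, 68.6, 69.6]
eef_rot: [3.14, 1.048, 1.288]
wrist_force: [-2.1, 1.3, 4.8]
finger_gap: 52.6
```

```bash
python3 - <<'E'
from up import *
for n in("side","top"):
    p,d=manip.camera(n);np.savez(n+"m3.npz",p=p,d=d)
s=manip.read_state();print(s['eef_pos'],s['wrist_force'])
up("m3",(478,110),(236,264,140,215))
E
```

```text
[464.11334807  68.56469605  69.55017459] [-0.95550749  1.48554056  4.45550617]
731 z 4.184095437439851 137.34058973811977
[477.7 114.4   9.2  48. ] w 50
[478.4 115.8  19.2  47. ] w 48
[478.6 117.   29.2  45. ] w 47
[479.7 117.7  39.2  45. ] w 44
[478.9 118.4  49.2  47. ] w 48
[479.9 119.3  59.2  43. ] w 40
[479.2 119.7  69.2  37. ] w 41
[479.8 116.9  79.2  45. ] w 55
[479.7 115.8  89.2  59. ] w 66
[479.3 116.4  99.2  73. ] w 67
[480.7 116.8 109.2  80. ] w 69
[478.8 115.6 119.2  41. ] w 61
[480.9 114.  129.2  89. ] w 51
[485.7 124.2 139.2  32. ] w 46
slope deg [np.float64(1.7957158372552138), np.float64(0.811222157299406)]
head top z 134.89545828938776 centre [477.54018695 110.28979092] plane tilt deg [-1.40380575  4.81797924]
```

There is contact: the wrist force rose by about 6 N and the head top is at 135 mm. I'll release gradually and back out along the tool axis.

Call:
play_rows(
  commands=[
    {"x":0,"y":0,"z":0,"wx":0,"wy":0,"wz":0,"grip":0.58},
    {"x":0,"y":0,"z":0,"wx":0,"wy":0,"wz":0,"grip":0.62},
    {"x":0,"y":0,"z":0,"wx":0,"wy":0,"wz":0,"grip":0.7},
    {"x":0,"y":0,"z":0,"wx":0,"wy":0,"wz":0,"grip":0.85},
    {"x":0,"y":0,"z":0,"wx":0,"wy":0,"wz":0,"grip":0.95},
    {"x":0,"y":0,"z":0,"wx":0,"wy":0,"wz":0,"grip":0.95},
    {"x":0,"y":0,"z":0,"wx":0,"wy":0,"wz":0,"grip":0.95},
  ],
)

```text
clock: 16.88
eef_pos: [464.1, 68.5, 68.8]
eef_rot: [-3.142, 1.047, 1.29]
wrist_force: [0.0, -0.1, -0.8]
finger_gap: 89.3
```

```bash
python3 - <<'E'
from h import *
ps=[]
for n,(u0,u1,v0,v1) in dict(side=(190,310,120,220),top=(160,280,190,290)).items():
    p,d=manip.camera(n);ps.append(cv2.resize(p[v0:v1,u0:u1,::-1],None,fx=3.3,fy=3.3,interpolation=cv2.INTER_CUBIC))
cv2.imwrite("pics/m4.png",np.hstack(ps))
s=manip.read_state();print(s['finger_gap'],s['wrist_force'])
E
```

```text
89.5048137205994 [ 0.63609079 -0.9467916   0.8409327 ]
```

View pics/m4.png

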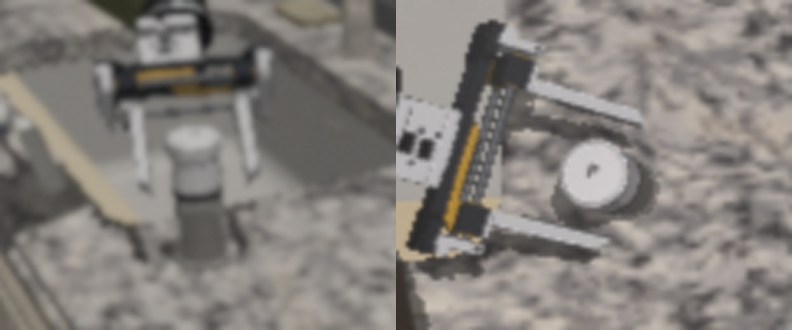

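The grinder stands free and upright between the open fingers (top view, head at about (220,243)). Now I'll retreat along -tool z.

Call:
play_rows(
  commands=[
    {"x":0,"y":0,"z":-0.015,"wx":0,"wy":0,"wz":0,"grip":0.95},
    {"x":0,"y":0,"z":-0.025,"wx":0,"wy":0,"wz":0,"grip":0.95},
    {"x":0,"y":0,"z":-0.03,"wx":0,"wy":0,"wz":0,"grip":0.95},
    {"x":0,"y":0,"z":-0.03,"wx":0,"wy":0,"wz":0,"grip":0.95},
    {"x":0,"y":0,"z":-0.03,"wx":0,"wy":0,"wz":0,"grip":0.95},
    {"x":0,"y":0,"z":0,"wx":0,"wy":0,"wz":0,"grip":0.95},
    {"x":0,"y":0,"z":0,"wx":0,"wy":0,"wz":0,"grip":0.95},
    {"x":0,"y":0,"z":0,"wx":0,"wy":0,"wz":0,"grip":0.95},
    {"x":0,"y":0,"z":0,"wx":0,"wy":0,"wz":0,"grip":0.95},
  ],
)

```text
clock: 18.1
eef_pos: [495.2, 176.3, 133.7]
eef_rot: [-3.141, 1.048, 1.29]
wrist_force: [-0.1, -0.3, -0.1]
finger_gap: 89.4
```

```bash
python3 - <<'E'
from up import *
for n in("side","top"):
    p,d=manip.camera(n);np.savez(n+"m5.npz",p=p,d=d);cv2.imwrite(f"pics/{n}5.png",p[:,:,::-1])
s=manip.read_state();print(s['clock'],s['eef_pos'],s['wrist_force'],abs(s['qd']).max())
up("m5",(478,110),(236,264,140,215))
d=np.load("topm5.npz")["d"]
for n,u0,u1,v0,v1 in(("salt",375,398,138,172),("shaker",328,350,148,172),("mug",405,450,145,185)):
    C=cloud("top",d,u0,u1,v0,v1);h=C[:,4].max();S=C[C[:,4]>h-25];print(n,h,S[:,2:4].min(0),S[:,2:4].max(0))
E
```

```text
18.2 [495.25764135 176.43855904 133.81047915] [ 0.29671103  0.20094546 -0.38761106] 0.0026662008320258376
658 z 4.086402148807338 137.16779108005045
[477.8 115.3   9.1  43. ] w 53
[478.3 116.2  19.1  51. ] w 46
[478.6 117.1  29.1  46. ] w 49
[478.4 118.4  39.1  44. ] w 44
[478.6 118.6  49.1  47. ] w 47
[479.4 119.8  59.1  45. ] w 42
[477.7 120.4  69.1  39. ] w 44
[478.4 117.1  79.1  44. ] w 45
[477.8 115.9  89.1  44. ] w 46
[476.9 118.3  99.1  51. ] w 49
[478.2 119.1 109.1  42. ] w 43
[476.8 116.6 119.1  49. ] w 52
[479.6 116.3 129.1  93. ] w 48
[459.8 105.2 139.1  20. ] w 35
slope deg [np.float64(-3.1457888213624905), np.float64(-1.8303833857018896)]
head top z 134.31891999855725 centre [476.87603628 110.74712694] plane tilt deg [-1.57726921  3.86474824]
salt 139.42721628338018 [ 678.92386491 -353.72493931] [ 731.7348281  -301.13197767]
shaker 92.54707138678077 [ 689.10298444 -222.25304223] [ 721.49548075 -191.15135181]
mug 98.80119622756547 [ 628.56535972 -497.65948611] [ 713.10706357 -382.39964608]
```

View pics/side5.png

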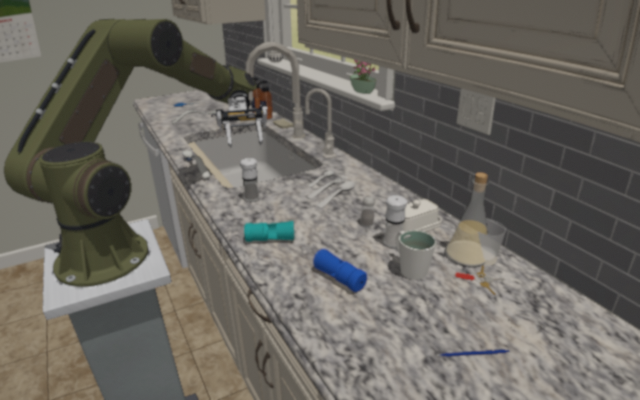

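View pics/top5.png

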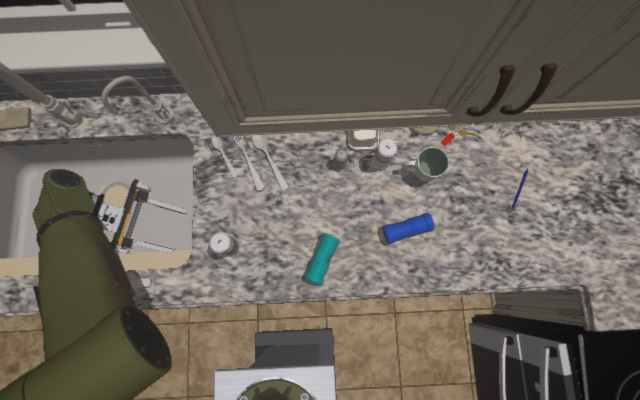

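The grinder stands upright at about (250,180) in the side view and (221,243) in the top view. The gripper is clear of it and the other objects haven't moved. Handing in.

```bash
python3 - <<'E'
from cell import manip
print(manip.sign_off())
E
```

```text
the job is handed in; nothing more can be done
None
```

The pepper grinder is standing upright on its glass foot, steel head up, released, at about (478, 112) mm. That is roughly 25 mm from where its foot lay. I handed in at about 18 s of the 35 s; the hand-in reports no verdict.

**How it went:** I gripped the head with the tool tilted 30°, lifted it 120 mm, turned it 90° in the air, lowered it until the wrist force showed contact, opened the gripper and backed out.

**Last checks:**
- **Height:** the head top measured 134–137 mm, against 136 mm expected.
- **Tilt:** the depth-based estimates were noisy and disagreed by about 2–4° in sign and size. All are well under the 10° limit.
- **Robot:** the gripper was visibly clear of everything and the wrist force was about zero.
- **Other objects:** the salt grinder, shaker and mug were all within about 1.5 mm of their first measurement.

**What failed or disagreed:** the first grasp slid off the top of the grinder without visibly moving it. The camera showed the real fingertips about 36–40 mm behind the reported TCP, so I went deeper for the second grasp. That one held, with a 52 mm gap on the 54 mm head.

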